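# Plaster spatula out through the guard port

### The arm

A 6-joint arm with a two-finger parallel gripper is mounted at the origin on the work surface. World frame = base frame: x ahead of the robot, y to its left, z up, the work surface at z = 0. Lengths are in mm, angles in rad, forces in N, time in s.
With the tool pointing down it reaches from about 400 to 925 mm from the base axis. Payload 12.5 kg.
Tool frame: the origin (TCP) lies between the finger pads; the fingertips stand 19 mm ahead of it and the grasp point (between the pads) is the TCP (env.nose_length is the distance from the TCP to the fingertips, in mm); z points along the fingers, y is the line along which they close (so a half turn about z gives the same grasp; the last joint's range is limited). The gripper opens to 95 mm and grips with 3 to 60 N. Pads are 20 mm wide; open, the fingers measure 119 mm over their backs; the gripper's body (75 mm by 180 mm) begins 59 mm behind the grasp point.
Start: joints at [1.183, 0.491, 1.559, -0, 1.092, -0.106], TCP at [173.785, 600.369, 233.661] pointing down, gripper open.
Joint ranges: [-3.1, 3.1], [-0.84, 2.19], [0.05, 2.79], [-1.13, 4.28], [0.06, 2.93], [-2.69, 2.69]. Speed limits (rad/s): [2.22, 2.22, 2.79, 3.14, 3.14, 3.14].

### API

Orientations are given as [roll, pitch, yaw] about the fixed x, y, z axes, in that order (R = Rz(yaw) Ry(pitch) Rx(roll)).
In Python, from cell import env gives the robot as it stands. The module is installed in compiled form; this text tells all that it offers.
- The arm moves only by the tool drive_tool, never from a script. Its argument "rows" is a list that holds one entry, the list of rows, each a list of 7 numbers: the shift along the tool's x, y, z scaled (see below), then the turn, a rotation vector about the tool's x, y, z scaled (see below), then the opening, from 0 (shut) to 1 (fully open). In form: [[[tx, ty, tz, ax, ay, az, jaw], ...]]. A call has 1 to 5 rows; each row shifts and turns the commanded pose from where the row before left it, along the tool's axes as they then stand; what a row does not reach is not made up. The controller multiplies each number of a shift by 250 mm and each number of a turn by 180 degrees. A row lasts 1/8 s, in which the tool goes at most 62.5 mm and 10.7 degrees, less where a joint would pass 70% of its speed; a pose out of reach is approached as far as the arm can. A call with a number of a shift or a turn outside -1 to 1 is refused whole. A call with a gripper value outside its range is refused whole. The fingers move at their own pace and stop on an object; the grip force is fixed at half the most. Time passes only in rows, so rows that do not move let the fingers close. It gives the time, the measured TCP pose, the force, the opening and the grip force at its end, in the units of the state.
- env.state(): the state, without advancing time (a new reading comes with each control period).
- env.read_camera(name): name is "scene" or "top" or "wrist"; returns a dict with "color" (384x512x3 uint8, blue, green, red), "camera_matrix" (3x3 intrinsics, pixels), "pose" (4x4, takes a point from camera to world coordinates). Camera axes: x right, y up, looking along -z (the intrinsics and any distortion apply to the point x, -y, -z); pixel columns grow to the right and rows downward; lengths in mm; the calibration is good to about 2 mm. A picture is of the moment at which its call begins. There is no depth.
- env.job_done(): hands the job in; it is judged then, once.
Trained networks look in a picture, given as the dict that the camera call returned (one of the last four; its "shot" number tells which), for a name from the list of things; names that differ only in an ending like _2 or _b are one class to them, and where a whole thing is asked for, a point or a joint stands for the part that bears it (a point fixed in the world has none). Each returns a list of dicts, best first, with "score" (0 to 1); they miss things now and then, are a little off and sometimes report something else, mostly with a low value. They report only what shows in the picture. A call takes as long as a camera call.
- env.search_frame(name, picture): "at" ([x, y, z] in mm, in the coordinates of the camera as it stood for that picture, good to about 4 mm: the middle of the surface that is visible of it).
- env.place_of(name, picture): "at" ([x, y, z] in mm, in the coordinates of the camera as it stood for that picture, good to about 4 mm: a listed point, or the origin of a listed thing).
The state is a dict: "t": time; "joints": joint angles; "qvel": joint speeds; "tau": joint torques, N m; "eef_pos": TCP position; "tcp_rot": TCP orientation; "ft_force": force on the tool from outside, world axes, zero at the start; "moment": the same for the moment, N m; "opening": opening from 0.0 (shut) to 1.0 (fully open); "grip_force": force on a finger pad.
Only numpy, scipy, OpenCV 4.12 (cv2) and the standard library are available. Lean on these libraries where they do the work, as an engineer would, in place of code of your own. Each camera call takes 0.05 s, during which the arm holds its last target. There are 200 camera calls.

### The job

Slide the white carrier by its orange post along its rail, to the left, until it clicks into the station under the blue-edged opening of the clear guard. Then take the plaster spatula from the carrier through that opening: it is longer than the opening, so tilt it and bring it out end first, and finish holding it still in the gripper, completely out and a few centimetres clear above the guard, touching nothing else. Leave the carrier clicked into its station, and leave the bowl, the cast and the jar where they are.

Things in the scene. Friction and masses are not known exactly. Their poses are not given: they have to be found in the camera images.
- guard: Fixed rail unit: grey base 170 (x) x 500 (y) x 10 mm, rails along y; over it a clear rigid guard plate 170 x 500 mm, underside 96, top 100 mm above the work surface, on corner posts (x +-77, y +-240); open at the sides. Origin: centre of the base's underside; x away from robot, y along the rail (robot's left), z up; turned up to 0.15 rad. Plunger housing at x 69-85, y 88-112, up to z 32.
- port (a point): Centre of the rectangular blue-edged opening in the guard plate, at the plate's top face (100 mm above the work surface), at x 0, y +100 mm of the guard; same axes as the guard. Opening: 150 mm along y (the rail) by 130 mm along x. A gripper opened fully may not fit: open it about 40 to 50 mm.
- carrier: White carrier, sliding along the guard's y only (axes as guard). Origin: under its middle, on the rail's centre line, at work-surface height. Starts 80 to 200 mm short (-y) of its station: origin under the port's centre. Sliding friction 1.2 N, plus about 5 N over a sprung bump within 15 mm of the station; let go within 4 mm of it, it snaps home. Stop 35 mm past it.
- carrier_post (a point): Top centre of the orange square post by which the carrier is moved: 18 x 18 mm, upright, from 24 to 82 mm above the work surface, axes as the guard. It stands on the robot's side, 135 mm from the rail's centre line and 41 mm clear of the guard's front edge, level along y with the carrier's middle, on a 22 mm wide arm (top at 24 mm).
- cradle (a point): Point on the carrier's centre line above its origin, at the cradles' floor, 50 mm above the work surface. Carrier plate 90 x 170 mm centred below, its top at 24 mm. Two cradles, 8 mm thick along y, at y -15 and +85 mm from here, open upwards, 20 mm wide inside, 36 mm outside, floor at 50 mm, prong tips at 55 mm. Free space between and beyond them.
- spatula: Plaster spatula, 220 mm long, about 90 g, along the rail (own y) in the cradles. Wooden handle 16 wide (x), 14 high, 110 mm long, from y 0 to +110; steel blade 25 wide, 3 thick, y 0 to -110, at handle mid height. Origin: their junction, on the handle's underside, within 8 mm of cradle at the start. Balance point about 15 mm into the handle. Grip it 30 to 50 mm from origin.
- spatula_mid (a point): Middle of the spatula: 7 mm above its origin, on its long axis, same axes as the spatula.
- spatula_handle_end (a point): Free end of the handle, on the long axis, 110 mm to the +y side of spatula_mid.
- spatula_blade_end (a point): Tip of the blade, on the long axis, 110 mm to the -y side of spatula_mid.
- bowl: Bystander: dark rubber mixing bowl, 120 mm across, 70 mm high; origin at the centre of its underside.
- cast: Bystander: pink plaster dental cast, 70 x 62 x 36 mm; origin at the centre of its underside.
- jar: Bystander: jar with a green cap, 60 mm across, 85 mm high; origin at the centre of its underside.

How it is judged:
By the outcome, as a careful person would: the job done as asked, in the order asked, and still so for the second after the job is handed in, while the arm keeps its last pose, push and grip.
It also fails if it takes over 54 s, if anything falls off the work surface, if the arm or the gripper's body presses on something with over 40 N, if the wrist force passes 120 N, or if a joint passes its speed limit or range.

## Working session

There is one attempt and no reset: what is moved stays moved. The work goes in short steps, Python scripts to look and compute and a tool call to move; the robot and the scene stay as the last step left them, time stands still between calls to the robot, and variables do not carry over. Pictures are saved under pics/ and viewed, at most 10 in all, crops included, and the job is handed in when it is done.

Besides the shell and the picture viewer there is one more tool, called after "Request:" as name([rows], argument=value, ...), one row to a line, values as JSON. drive_tool: Moves the arm, as the interface text tells. Its arguments: {"type":"object","properties":{"rows":{"type":"array","items":{"type":"array","items":{"type":"array","items":{"type":"number","minimum":-1,"maximum":1}}}}},"required":["rows"]}

```bash
mkdir -p pics; cat > h.py <<'E'
import numpy as np, cv2
from cell import env
def w(pic,at): return (pic["pose"]@np.r_[at,1])[:3]
def look(cams,names,save=None):
    for c in cams:
        p=env.read_camera(c)
        if save: cv2.imwrite(f"pics/{save}_{c}.png",p["color"])
        for n in names:
            for r in env.place_of(n,p)[:2]:
                print(c,n,round(r["score"],2),w(p,r["at"]).round(1))
E
python3 - <<'E'
from h import *
look(["scene","top"],["guard","port","carrier","carrier_post","cradle","spatula_mid","spatula_handle_end","spatula_blade_end","bowl","cast","jar"],"a")
s=env.state(); print(s["t"],s["eef_pos"],s["tcp_rot"],s["opening"])
E
```

```text
scene guard 0.7 [622.2  47.   -0.7]
scene port 0.82 [637.1 139.1  97.2]
scene port 0.24 [491.3  36.5  81.6]
scene carrier 0.6 [6.235e+02 1.830e+01 5.000e-01]
scene carrier_post 0.89 [490.9  34.6  83.4]
scene carrier_post 0.73 [622.6   7.4  45.2]
scene cradle 0.67 [625.4  15.1  51.6]
scene spatula_mid 0.74 [626.9  14.3  56.2]
scene spatula_handle_end 0.62 [633.4 123.6  55.4]
scene spatula_blade_end 0.67 [623.4  10.7  57.9]
scene bowl 0.97 [638.2 462.6  -3.7]
scene cast 0.79 [374.3 353.    2.8]
scene jar 0.68 [ 6.804e+02 -4.370e+02  2.000e-01]
scene jar 0.17 [ 6.238e+02  4.530e+01 -5.000e-01]
top guard 0.84 [622.3  42.8  -4. ]
top port 0.6 [628.4 144.1 104.1]
top carrier_post 0.52 [482.7  37.2  83.7]
top cradle 0.27 [629.9 116.2  57.3]
top spatula_handle_end 0.53 [632.7 144.3 104.9]
top spatula_handle_end 0.42 [631.  117.5  56.6]
top bowl 0.61 [638.4 460.7   2.9]
top bowl 0.57 [372.3 356.4   3.8]
top cast 0.77 [369.3 355.9   3.8]
top cast 0.39 [6.383e+02 4.596e+02 2.000e-01]
top jar 0.85 [ 677.6 -439.     4.3]
1.2 [173.79662814 600.35722553 233.66402513] [3.14152995e+00 3.17544057e-06 2.85977929e+00] 1.0036187335776479
```

View pics/a_scene.png

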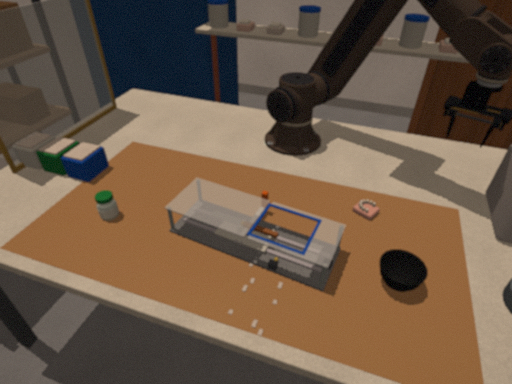

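View pics/a_top.png

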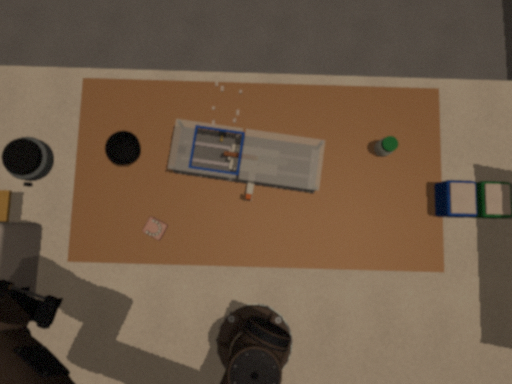

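Both pictures show the guard with the blue opening (top: about (217,149)), the orange post at (248,195), and the bowl, cast and jar well away. I'll refine the yaw from the blue frame and the post position.

```bash
cat >> h.py <<'E'
def ray(p,uv,z):
    K=p["camera_matrix"];T=p["pose"]
    d=np.linalg.inv(K)@np.array([uv[0],uv[1],1.]); d=T[:3,:3]@np.array([d[0],-d[1],-d[2]])
    return T[:3,3]+d*(z-T[2,3])/d[2]
def mask(p,lo,hi,box):
    m=cv2.inRange(cv2.cvtColor(p["color"],cv2.COLOR_BGR2HSV),lo,hi); b=np.zeros_like(m); x0,y0,x1,y1=box; b[y0:y1,x0:x1]=m[y0:y1,x0:x1]; return b
E
python3 - <<'E'
from h import *
for c,bb in (("top",(165,110,260,195)),("scene",(235,190,335,265))):
    p=env.read_camera(c)
    m=mask(p,(105,110,50),(130,255,255),bb)
    pts=np.argwhere(m)[:,::-1]
    W=np.array([ray(p,q,100)[:2] for q in pts],np.float32)
    r=cv2.minAreaRect(W); print(c,len(pts),r, cv2.boxPoints(r).round(0).tolist())
    n,l,st,ce=cv2.connectedComponentsWithStats(mask(p,(3,130,90),(14,255,255),(235,180,280,205)))
    for i in range(1,n):
        if st[i,4]>5: print(st[i],ce[i],ray(p,ce[i],82).round(1),ray(p,(ce[i][0],st[i][1]),82).round(1))
    print(p["pose"][:3,3])
E
```

```text
top 190 ((632.716796875, 142.36233520507812), (161.3939666748047, 141.09912109375), 83.41107940673828) [[553.0, 70.0], [694.0, 54.0], [712.0, 214.0], [572.0, 231.0]]
[235 183  45  22 730] [256.85753425 195.35890411] [487.4   4.9  82. ] [528.5   6.   82. ]
[ 377.19741738   16.66286787 1285.93825683]
scene 316 ((637.945556640625, 141.92138671875), (163.28713989257812, 141.48500061035156), 83.40699768066406) [[558.0, 69.0], [699.0, 53.0], [718.0, 215.0], [577.0, 231.0]]
[235 180  45  23 661] [260.50983359 188.04992436] [474.1  15.1  82. ] [432.7   0.8  82. ]
[1326.55420527  297.19156366  781.59095791]
```

Request:
drive_tool([
  [[0, 0, 0, 0, 0, -0.053, 0.5], [-0.136, -0.191, 0, 0, 0, 0, 0.5], [-0.136, -0.191, 0, 0, 0, 0, 0.5], [-0.136, -0.191, 0, 0, 0, 0, 0.5], [-0.136, -0.191, 0, 0, 0, 0, 0.5]],
])

```text
t: 1.92
eef_pos: [287.5, 393.4, 233.8]
tcp_rot: [3.141, 0.0, 3.027]
ft_force: [1.2, -0.4, 0.2]
opening: 0.539
grip_force: 0.0
```

Request:
drive_tool([
  [[-0.136, -0.191, 0, 0, 0, 0, 0.5], [-0.136, -0.191, 0, 0, 0, 0, 0.5], [-0.136, -0.191, 0, 0, 0, 0, 0.5], [-0.136, -0.191, 0, 0, 0, 0, 0.5], [-0.136, -0.191, 0, 0, 0, 0, 0.5]],
])

```text
t: 2.55
eef_pos: [429.1, 136.5, 233.9]
tcp_rot: [3.141, 0.001, 3.026]
ft_force: [0.7, 1.0, -0.4]
opening: 0.499
grip_force: 0.0
```

```bash
cat >> h.py <<'E'
from scipy.spatial.transform import Rotation as Ro
def to(tgt,rpy=None):
    s=env.state(); R=Ro.from_euler("xyz",s["tcp_rot"])
    d=R.inv().apply(np.array(tgt)-s["eef_pos"]); print("t",round(s["t"],2),"pos",np.round(s["eef_pos"],1),"rot",np.round(s["tcp_rot"],3),"shift mm",d.round(1),"units",(d/250).round(4), "F",np.round(s["ft_force"],1),"open",round(s["opening"],3))
    if rpy is not None:
        print("turn units",(np.degrees((R.inv()*Ro.from_euler("xyz",rpy)).as_rotvec())/180).round(4))
E
python3 - <<'E'
from h import *
to((486,36,62),(np.pi,0,3.0266))
p=env.read_camera("wrist"); cv2.imwrite("pics/b_wrist.png",p["color"])
for n in ["carrier_post","port","cradle","spatula_mid","spatula_handle_end"]:
    for r in env.place_of(n,p)[:2]: print(n,round(r["score"],2),w(p,r["at"]).round(1))
E
```

```text
t 2.55 pos [429.1 136.5 233.9] rot [3.141e+00 1.000e-03 3.026e+00] shift mm [-68.  -93.3 172. ] units [-0.2718 -0.3733  0.6879] F [ 0.7  1.  -0.4] open 0.499
turn units [ 0.0001  0.0003 -0.0001]
carrier_post 0.62 [487.1  36.5  80.4]
```

Request:
drive_tool([
  [[-0.137, -0.187, 0, 0, 0, 0, 0.5], [-0.136, -0.187, 0, 0, 0, 0, 0.5], [0, 0, 0.2, 0, 0, 0, 0.5], [0, 0, 0, 0, 0, 0, 0.5]],
])

```text
t: 3.35
eef_pos: [483.7, 38.5, 181.6]
tcp_rot: [-3.141, -0.006, 3.027]
ft_force: [-0.2, 0.5, 0.3]
opening: 0.502
grip_force: 0.0
```

```bash
python3 - <<'E'
from h import *
to((486.5,36.3,60),(np.pi,0,3.0266))
p=env.read_camera("wrist"); cv2.imwrite("pics/c_wrist.png",p["color"])
for n in ["carrier_post","port","cradle","spatula_mid","spatula_handle_end"]:
    for r in env.place_of(n,p)[:2]: print(n,round(r["score"],2),w(p,r["at"]).round(1))
E
```

```text
t 3.35 pos [483.7  38.5 181.6] rot [-3.141 -0.006  3.027] shift mm [ -3.7  -1.9 121.6] units [-0.0148 -0.0076  0.4864] F [-0.2  0.5  0.3] open 0.502
turn units [-0.     -0.0019  0.0002]
carrier_post 0.64 [487.3  35.2  80.1]
```

View pics/c_wrist.png

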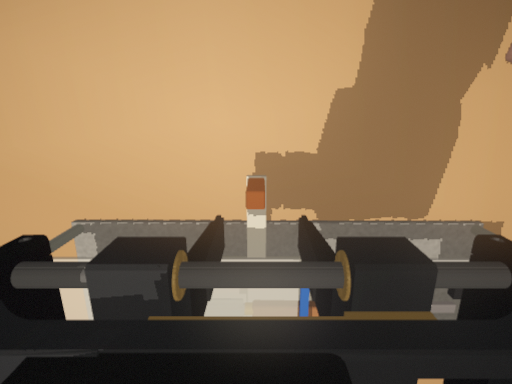

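The post, at (256,193), is centred between the fingers at columns 217 and 305, and its position agrees with the earlier measurements. I'll go down and grip it.

Request:
drive_tool([
  [[-0.013, -0.009, 0.2, 0, -0.002, 0, 0.5], [0, 0, 0.2, 0, 0, 0, 0.5], [0, 0, 0.086, 0, 0, 0, 0.5], [0, 0, 0, 0, 0, 0, 0.1], [0, 0, 0, 0, 0, 0, 0.1]],
])

```text
t: 4.28
eef_pos: [489.4, 35.0, 63.4]
tcp_rot: [3.141, 0.008, 3.027]
ft_force: [-0.3, 0.2, -0.3]
opening: 0.342
grip_force: 0.0
```

Request:
drive_tool([
  [[0, 0, 0, 0, 0, 0, 0.1], [0, 0, 0, 0, 0, 0, 0.1]],
])

```text
t: 4.53
eef_pos: [489.3, 34.9, 63.2]
tcp_rot: [3.141, 0.008, 3.026]
ft_force: [-0.3, -0.7, 8.3]
opening: 0.187
grip_force: 30.0
```

Request:
drive_tool([
  [[0, 0.08, 0, 0, 0, 0, 0.1], [0, 0.12, 0, 0, 0, 0, 0.1], [0, 0.12, 0, 0, 0, 0, 0.1], [0, 0.08, 0, 0, 0, 0, 0.1], [0, 0, 0, 0, 0, 0, 0.1]],
])

```text
t: 5.15
eef_pos: [501.1, 135.6, 63.2]
tcp_rot: [3.141, 0.009, 3.028]
ft_force: [0.5, 1.3, 7.1]
opening: 0.192
grip_force: 30.0
```

Request:
drive_tool([
  [[0, 0.02, 0, 0, 0, 0, 0.1], [0, 0.016, 0, 0, 0, 0, 0.1], [0, 0, 0, 0, 0, 0, 0.1]],
])

```text
t: 5.52
eef_pos: [502.0, 143.3, 63.2]
tcp_rot: [3.141, 0.009, 3.026]
ft_force: [0.7, -0.4, 5.9]
opening: 0.187
grip_force: 30.0
```

Request:
drive_tool([
  [[0, 0.016, 0, 0, 0, 0, 0.1], [0, 0, 0, 0, 0, 0, 0.1]],
])

```text
t: 5.78
eef_pos: [502.5, 147.3, 63.2]
tcp_rot: [3.141, 0.009, 3.026]
ft_force: [0.1, -0.8, 7.8]
opening: 0.186
grip_force: 30.0
```

Request:
drive_tool([
  [[0, 0.016, 0, 0, 0, 0, 0.1], [0, 0, 0, 0, 0, 0, 0.1]],
])

```text
t: 6.02
eef_pos: [503.0, 151.5, 63.2]
tcp_rot: [3.141, 0.009, 3.026]
ft_force: [0.6, 2.1, 5.5]
opening: 0.185
grip_force: 30.0
```

Request:
drive_tool([
  [[0, 0.012, 0, 0, 0, 0, 0.1], [0, 0, 0, 0, 0, 0, 0.1]],
])

```text
t: 6.28
eef_pos: [503.4, 154.5, 63.2]
tcp_rot: [3.141, 0.009, 3.026]
ft_force: [0.6, 2.8, 6.0]
opening: 0.189
grip_force: 30.0
```

Request:
drive_tool([
  [[0, 0.008, 0, 0, 0, 0, 0.1], [0, 0, 0, 0, 0, 0, 0.1]],
])

```text
t: 6.52
eef_pos: [503.6, 156.5, 63.2]
tcp_rot: [3.141, 0.009, 3.026]
ft_force: [1.0, 2.5, 6.8]
opening: 0.19
grip_force: 30.0
```

```bash
python3 - <<'E'
from h import *
to((503.5,156,63))
look(["top","scene"],["port","carrier","carrier_post","cradle","spatula_mid","spatula_handle_end","spatula_blade_end"],"d")
E
```

```text
t 6.53 pos [503.6 156.5  63.2] rot [3.141 0.009 3.026] shift mm [ 0.  -0.5  0.2] units [ 0.0002 -0.0019  0.0008] F [1.  2.5 6.8] open 0.19
top port 0.59 [627.  143.1  98.5]
top carrier 0.91 [636.1 143.4   3.9]
top cradle 0.92 [633.4 143.1  53.2]
top spatula_mid 0.7 [630.8 135.2  59.1]
top spatula_handle_end 0.59 [643.4 241.3  58.5]
top spatula_handle_end 0.58 [632.4 141.3   4.9]
scene port 0.57 [635.4 142.1  95.8]
scene carrier 0.87 [ 6.374e+02  1.423e+02 -1.000e-01]
scene carrier 0.34 [620.   27.8  56.6]
scene carrier_post 0.74 [503.8 158.4  81.6]
scene cradle 0.77 [639.1 139.2  53.5]
scene spatula_mid 0.85 [637.8 137.4  56.2]
scene spatula_blade_end 0.89 [624.3  29.3  58.4]
```

Request:
drive_tool([
  [[0, 0.004, 0, 0, 0, 0, 0.1], [0, 0, 0, 0, 0, 0, 0.1]],
])

```text
t: 7.58
eef_pos: [503.7, 157.2, 63.2]
tcp_rot: [3.141, 0.009, 3.026]
ft_force: [-0.6, -1.2, 6.7]
opening: 0.191
grip_force: 30.0
```

Request:
drive_tool([
  [[0, 0, 0, 0, 0, 0, 0.4], [0, 0, 0, 0, 0, 0, 0.4], [0, 0, 0, 0, 0, 0, 0.4], [0, 0, -0.1, 0, 0, 0, 0.4], [0, 0, -0.2, 0, 0, 0, 0.4]],
])

```text
t: 8.2
eef_pos: [501.7, 156.9, 136.6]
tcp_rot: [-3.141, 0.003, 3.026]
ft_force: [0.5, 0.1, 0.5]
opening: 0.399
grip_force: 0.0
```

Request:
drive_tool([
  [[0, 0, -0.2, 0, 0, 0, 0.4], [0, 0, -0.2, 0, 0, 0, 0.4], [0, 0, -0.1, 0, 0, 0, 0.45], [0, 0, 0, 0, 0, 0, 0.45]],
])

```text
t: 8.7
eef_pos: [502.0, 157.3, 263.6]
tcp_rot: [3.141, 0.009, 3.026]
ft_force: [-0.1, -0.2, -0.4]
opening: 0.453
grip_force: 0.0
```

```bash
python3 - <<'E'
from h import *
to((503.5,156,63))
look(["top","scene","wrist"],["port","carrier","carrier_post","cradle","spatula_mid","spatula_handle_end","spatula_blade_end"],"e")
E
```

```text
t 8.7 pos [502.  157.3 263.6] rot [3.141 0.009 3.026] shift mm [  0.3  -1.3 200.6] units [ 0.0012 -0.0053  0.8026] F [-0.1 -0.2 -0.4] open 0.453
top port 0.87 [630.1 145.6 104.5]
top cradle 0.67 [633.6 146.   52.6]
top spatula_mid 0.46 [629.7 135.9  58.2]
scene port 0.79 [636.6 138.5  99.6]
scene carrier 0.7 [638.  140.8   0.7]
scene carrier 0.59 [623.   47.1   2.2]
scene carrier_post 0.86 [502.8 161.3  85.3]
scene cradle 0.9 [637.2 140.3  52. ]
scene spatula_mid 0.85 [639.9 140.4  53.3]
scene spatula_handle_end 0.36 [506.2 158.6  82.1]
scene spatula_blade_end 0.8 [619.8  28.2  59.6]
scene spatula_blade_end 0.67 [ 680.3 -435.9   -3.1]
wrist port 0.62 [638.6 460.8  -2.3]
wrist port 0.61 [638.4 142.1 104.7]
wrist carrier 0.82 [632.6 142.8  -2.3]
wrist carrier_post 0.73 [501.9 159.3  81.5]
wrist carrier_post 0.37 [6.315e+02 1.459e+02 3.000e-01]
wrist cradle 0.96 [637.4 139.1  50.5]
wrist spatula_mid 0.5 [634.2 132.   57. ]
wrist spatula_mid 0.39 [621.2  39.6  -2.3]
```

View pics/e_wrist.png

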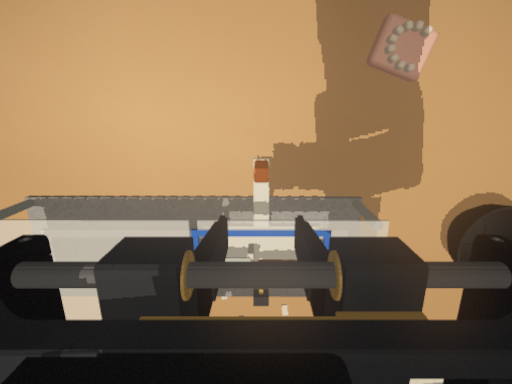

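Wrist view: the post top is at (262,172) and the blue opening spans columns 193–330, with the carrier under it. The carrier is in its station within measurement error. Next I'll check the joints and get the spatula's pose.

```bash
python3 - <<'E'
from h import *
s=env.state(); print(np.round(s["joints"],3))
to((635+.1148*30,142+.9934*30,200),(np.pi,0,1.4557))
E
python3 -c "
import cv2
a=cv2.imread('pics/e_top.png')[100:220,140:300];b=cv2.imread('pics/e_scene.png')[170:290,210:370]
cv2.imwrite('pics/e_crop.png',cv2.resize(cv2.vconcat([a,b]),None,fx=2.5,fy=2.5,interpolation=cv2.INTER_CUBIC))"
```

```text
[ 0.179  0.317  1.766 -0.002  1.052 -1.276]
t 9.9 pos [501.7 157.2 262.1] rot [3.141 0.006 3.026] shift mm [-133.8   30.2   63. ] units [-0.5352  0.1209  0.2519] F [-0.7 -0.2  0.1] open 0.454
turn units [0.0016 0.0016 0.4999]
```

View pics/e_crop.png

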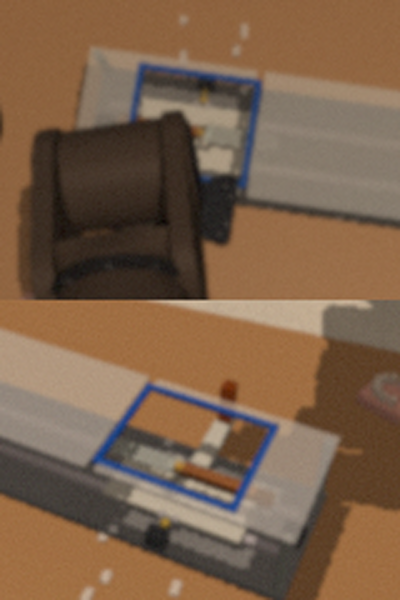

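The spatula handle (brown) lies along the rail inside the blue opening, at about (210,475) in the crop, and the carrier arm meets the middle of the opening. I'll turn the gripper 90° and go above the handle.

Request:
drive_tool([
  [[0, 0, 0, 0, 0, 0.056, 0.47], [0, 0, 0, 0, 0, 0.056, 0.47], [0, 0, 0, 0, 0, 0.056, 0.47], [0, 0, 0, 0, 0, 0.056, 0.47], [0, 0, 0, 0, 0, 0.056, 0.47]],
])

```text
t: 10.52
eef_pos: [501.7, 157.2, 262.1]
tcp_rot: [3.137, 0.004, 2.141]
ft_force: [0.3, 0.4, 0.3]
opening: 0.471
grip_force: 0.0
```

Request:
drive_tool([
  [[0, 0, 0, 0, 0, 0.056, 0.47], [0, 0, 0, 0, 0, 0.056, 0.47], [0, 0, 0, 0, 0, 0.056, 0.47], [0, 0, 0, 0, 0, 0.052, 0.47], [0.06, 0.15, 0, 0, 0, 0, 0.47]],
])

```text
t: 11.15
eef_pos: [540.0, 167.7, 263.0]
tcp_rot: [3.135, -0.0, 1.453]
ft_force: [0.4, -0.0, 0.4]
opening: 0.467
grip_force: 0.0
```

```bash
python3 - <<'E'
from h import *
s=env.state(); print(np.round(s["joints"],3))
to((635+.1148*30,142+.9934*30,200),(np.pi,0,1.4557))
E
```

```text
[ 0.185  0.375  1.673 -0.002  1.088  0.304]
t 11.15 pos [540.  167.7 263. ] rot [ 3.135 -0.     1.453] shift mm [15.6 96.9 63.6] units [0.0624 0.3877 0.2546] F [ 0.4 -0.   0.4] open 0.467
turn units [ 0.002  -0.     -0.0008]
```

Request:
drive_tool([
  [[0.03, 0.19, 0.06, 0, 0, 0, 0.47], [0.03, 0.19, 0.06, 0.002, 0, 0, 0.47], [0, 0, 0.06, 0, 0, 0, 0.47], [0, 0, 0, 0, 0, 0, 0.47]],
])

```text
t: 11.65
eef_pos: [636.0, 171.6, 216.4]
tcp_rot: [-3.139, 0.001, 1.455]
ft_force: [-0.3, 0.2, -0.7]
opening: 0.473
grip_force: 0.0
```

```bash
python3 - <<'E'
from h import *
to((635+.1148*30,142+.9934*30,200),(np.pi,0,1.4557))
look(["scene","wrist","scene","wrist"],["port","cradle","spatula_mid","spatula_handle_end","spatula_blade_end"],"f")
E
```

```text
t 11.65 pos [636.  171.6 216.4] rot [-3.139e+00  1.000e-03  1.455e+00] shift mm [ 0.5  2.5 16.4] units [0.0019 0.0099 0.0657] F [-0.3  0.2 -0.7] open 0.473
turn units [-0.001   0.0002 -0.0001]
scene port 0.74 [634.2 140.   96.8]
scene cradle 0.89 [638.9 142.6  51.3]
scene spatula_mid 0.73 [639.1 138.9  56.1]
scene spatula_blade_end 0.89 [622.4  26.7  60.5]
scene spatula_blade_end 0.2 [ 6.798e+02 -4.355e+02 -5.000e-01]
wrist cradle 0.75 [635.1 135.3  51.1]
wrist spatula_mid 0.74 [633.6 133.3  59.5]
wrist spatula_blade_end 0.71 [633.8 138.8  54.4]
scene port 0.98 [636.7 141.8  99.8]
scene cradle 0.88 [641.1 140.2  51.3]
scene spatula_mid 0.71 [638.5 137.2  56.2]
wrist cradle 0.62 [633.9 137.5  50.9]
wrist cradle 0.34 [ 3.711e+02  3.582e+02 -1.000e-01]
wrist spatula_mid 0.83 [635.  132.2  60.3]
```

View pics/f_wrist.png

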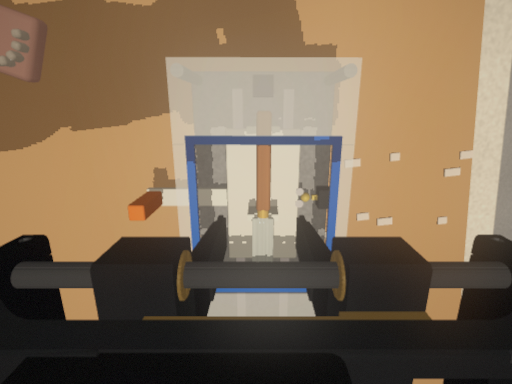

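Handle at columns 257–271, junction (yellow ferrule) at (263,215), blue opening at columns 190–340, with the far (+y) edge at row 140. I'll turn these into positions.

```bash
python3 - <<'E'
from h import *
p=env.read_camera("wrist")
G=np.array([[.9934,-.1148],[.1148,.9934]])
for n,uv,z in (("junc",(263,215),64),("h",(264,170),64),("edgeL",(196,180),100),("edgeR",(332,180),100),("edgeFar",(264,144),100),("carrL",(228,180),24),("carrR",(300,180),24),("arm near edge",(190,205),24),("arm far edge",(190,190),24),("cradle ctr",(263,209),55)):
    r=ray(p,uv,z)[:2]; print(n,r.round(1),"rel port",(G@(r-[635,142])).round(1))
E
```

```text
junc [634.  133.2] rel port [-0.  -8.8]
h [640.8 184.5] rel port [ 0.9 42.9]
edgeL [575.1 189.6] rel port [-64.9  40.4]
edgeR [705.2 174.6] rel port [66.  40.5]
edgeFar [644.  216.3] rel port [ 0.4 74.9]
carrL [594.8 169. ] rel port [-43.   22.2]
carrR [683.1 158.8] rel port [45.9 22.2]
arm near edge [542.3 142.3] rel port [-92.1 -10.4]
arm far edge [545.9 161.7] rel port [-90.8   9.3]
cradle ctr [634.5 137.2] rel port [ 0.  -4.8]
```

Request:
drive_tool([
  [[0.001, 0.012, 0.06, -0.001, 0, 0, 0.47], [0, 0, 0.2, 0, 0, 0, 0.47], [0, 0, 0.2, 0, 0, 0, 0.47], [0, 0, 0.12, 0, 0, 0, 0.47], [0, 0, 0.02, 0, 0, 0, 0.47]],
])

```text
t: 13.52
eef_pos: [639.2, 171.4, 65.1]
tcp_rot: [-3.141, 0.001, 1.455]
ft_force: [-0.1, 0.1, -0.6]
opening: 0.47
grip_force: 0.0
```

```bash
python3 - <<'E'
from h import *
to((639.1,171.7,58),(np.pi,0,1.4557))
E
```

```text
t 13.53 pos [639.2 171.4  65.1] rot [-3.141e+00  1.000e-03  1.455e+00] shift mm [ 0.3 -0.2  7.1] units [ 0.0013 -0.0007  0.0284] F [-0.1  0.1 -0.6] open 0.47
turn units [-0.0003  0.0004 -0.0001]
```

Request:
drive_tool([
  [[0, 0, 0.028, 0, 0, 0, 0.47], [0, 0, 0, 0, 0, 0, 0.05], [0, 0, 0, 0, 0, 0, 0.05], [0, 0, 0, 0, 0, 0, 0.05], [0, 0, 0, 0, 0, 0, 0.05]],
])

```text
t: 14.15
eef_pos: [640.6, 171.7, 61.5]
tcp_rot: [3.138, -0.0, 1.456]
ft_force: [-0.6, -0.2, 3.8]
opening: 0.166
grip_force: 30.0
```

Request:
drive_tool([
  [[0, 0, 0, 0, 0, 0, 0.05], [0, 0, -0.03, 0, 0, 0, 0.05], [0, 0, -0.03, 0, 0, 0, 0.05], [0, 0, -0.02, 0, 0, 0, 0.05], [0, 0, 0, 0, 0, 0, 0.05]],
])

```text
t: 14.78
eef_pos: [640.5, 171.7, 81.5]
tcp_rot: [3.138, -0.0, 1.455]
ft_force: [-0.5, 1.1, -1.3]
opening: 0.167
grip_force: 30.0
```

```bash
python3 - <<'E'
from h import *
to((639.1,171.7,78))
look(["wrist","scene"],["spatula_mid","spatula_handle_end","spatula_blade_end","carrier"],"g")
E
```

```text
t 14.78 pos [640.5 171.7  81.5] rot [ 3.138 -0.     1.455] shift mm [-0.1 -1.4  3.5] units [-0.0005 -0.0056  0.0139] F [-0.5  1.1 -1.3] open 0.167
wrist spatula_mid 0.65 [635.7 134.2  76. ]
wrist carrier 0.66 [635.4 132.1  74.5]
scene spatula_mid 0.42 [640.8 137.1  74.7]
scene spatula_blade_end 0.6 [622.6  25.4  76.9]
scene spatula_blade_end 0.38 [636.7 133.1  68.3]
scene carrier 0.91 [6.384e+02 1.417e+02 3.000e-01]
```

View pics/g_wrist.png

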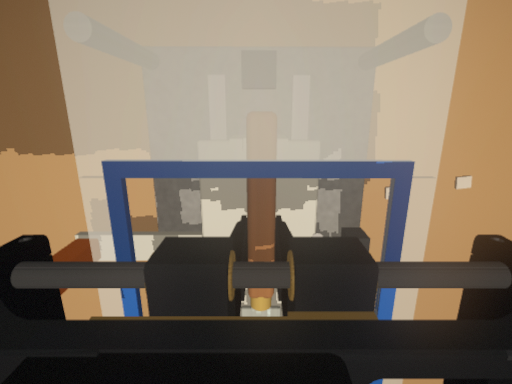

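The handle is held at columns 247–277 and its end is under the plate at row 112. It's lifted about 20 mm and clear of the cradles. Next I'll shift it 42 mm towards −y and tilt the handle end up.

Request:
drive_tool([
  [[-0.06, -0.001, 0, 0, 0, 0, 0.05], [-0.06, 0, 0, 0, 0, 0, 0.05], [-0.05, 0, 0, 0, 0, 0, 0.05], [0, 0, 0, 0, 0, 0, 0.05]],
])

```text
t: 15.78
eef_pos: [635.2, 128.1, 81.1]
tcp_rot: [3.138, -0.0, 1.454]
ft_force: [0.4, -0.3, -0.7]
opening: 0.166
grip_force: 30.0
```

Request:
drive_tool([
  [[0, 0, -0.015, 0, 0.03, 0, 0.05], [0, 0, -0.02, 0, 0.03, 0, 0.05], [0.005, 0, -0.02, 0, 0.03, 0, 0.05], [0.005, 0, -0.02, 0, 0.03, 0, 0.05], [0, 0, 0, 0, 0, 0, 0.05]],
])

```text
t: 16.4
eef_pos: [635.2, 128.1, 99.9]
tcp_rot: [3.138, -0.377, 1.455]
ft_force: [-0.0, 0.2, -0.5]
opening: 0.165
grip_force: 30.0
```

```bash
cat >> h.py <<'E'
def geo():
    s=env.state(); R=Ro.from_euler("xyz",s["tcp_rot"]).as_matrix(); P=s["eef_pos"]
    G=np.array([[.9934,-.1148,0],[.1148,.9934,0],[0,0,1]]); f=lambda q:(G@(q-[635,142,0])).round(1)
    o=P+R[:,2]*4.5
    print("grip",f(P),"handle end",f(o+73*R[:,0]),"blade end",f(o-147*R[:,0]),"joints",np.round(s["joints"],2),"tilt",np.degrees(np.arcsin(R[2,0])).round(1))
E
python3 - <<'E'
from h import *
geo(); look(["scene","wrist"],["spatula_mid","spatula_handle_end","spatula_blade_end","carrier"],"i")
E
```

```text
grip [  1.8 -13.8  99.9] handle end [  1.9  55.7 122.6] blade end [   1.7 -148.9   41.7] joints [-0.05  0.67  1.7   0.52  0.82 -0.3 ] tilt 21.6
scene spatula_mid 0.75 [635.7  97.3  80.7]
scene spatula_handle_end 0.58 [645.  199.  123.4]
scene spatula_blade_end 0.57 [629.8  97.2  73. ]
scene carrier 0.56 [636.4 143.    1.2]
wrist spatula_mid 0.71 [630.6  95.9  85.4]
wrist spatula_handle_end 0.7 [643.4 200.7 119.4]
wrist carrier 0.36 [502.5 159.9  81. ]
```

View pics/i_wrist.png

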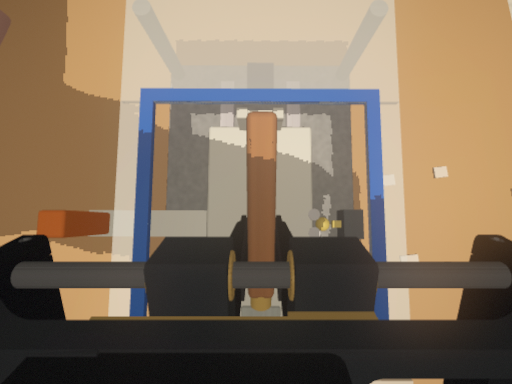

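The handle end now stands out of the opening at (262,115), inside the blue edges, and the gripper is clear. I'll tilt further, then pull along the spatula's axis.

Request:
drive_tool([
  [[0.025, 0, -0.024, 0, 0.026, 0, 0.05], [0.026, 0, -0.023, 0, 0.026, 0, 0.05], [0.028, 0, -0.022, 0, 0.026, 0, 0.05], [0, 0, 0, 0, 0, 0, 0.05]],
])

```text
t: 17.4
eef_pos: [636.2, 138.4, 124.0]
tcp_rot: [3.138, -0.621, 1.456]
ft_force: [0.4, 1.3, -1.0]
opening: 0.164
grip_force: 30.0
```

```bash
python3 - <<'E'
from h import *
geo(); look(["scene","wrist"],["spatula_mid","spatula_handle_end","spatula_blade_end","carrier"],"j")
E
```

```text
grip [  1.6  -3.4 124. ] handle end [  1.6  58.5 162.9] blade end [   1.7 -120.3   34.8] joints [-0.12  0.67  1.71  0.81  0.94 -0.55] tilt 35.6
scene spatula_mid 0.53 [638.2 112.4  99.3]
scene spatula_handle_end 0.51 [643.4 201.2 162.2]
scene spatula_blade_end 0.59 [620.7  26.3  34.9]
scene carrier 0.8 [637.4 139.9  -0.7]
wrist spatula_mid 0.72 [631.9 113.   99.6]
wrist spatula_handle_end 0.75 [642.6 201.4 161.8]
wrist carrier 0.56 [631.  119.7  93.6]
```

Request:
drive_tool([
  [[0.08, 0, 0, 0, 0, 0, 0.05], [0.12, 0, 0, 0, 0, 0, 0.05], [0.12, 0, 0, 0, 0, 0, 0.05], [0, 0, 0, 0, 0, 0, 0.05]],
])

```text
t: 18.4
eef_pos: [643.6, 205.0, 172.0]
tcp_rot: [3.135, -0.622, 1.461]
ft_force: [0.0, 0.3, -1.4]
opening: 0.163
grip_force: 30.0
```

```bash
python3 - <<'E'
from h import *
geo()
E
```

```text
grip [  1.3  63.6 172. ] handle end [  1.  125.5 210.9] blade end [  2.  -53.2  82.7] joints [-0.01  0.62  1.66  0.79  0.96 -0.4 ] tilt 35.7
```

Request:
drive_tool([
  [[0.12, 0, 0, 0, 0, 0, 0.05], [0.12, 0, 0, 0, 0, 0, 0.05], [0.12, 0, 0, 0, 0, 0, 0.05], [0.06, 0, -0.04, 0, 0, 0, 0.05], [0, 0, 0, 0, 0, 0, 0.05]],
])

```text
t: 19.02
eef_pos: [652.6, 282.1, 240.9]
tcp_rot: [3.136, -0.622, 1.459]
ft_force: [0.1, -0.2, -0.3]
opening: 0.167
grip_force: 30.0
```

Request:
drive_tool([
  [[0, 0, 0, 0, 0, 0, 0.05], [0, 0, 0, 0, 0, 0, 0.05]],
])

```text
t: 19.27
eef_pos: [652.4, 281.8, 239.3]
tcp_rot: [3.139, -0.622, 1.456]
ft_force: [0.7, -0.5, -0.7]
opening: 0.166
grip_force: 30.0
```

```bash
python3 - <<'E'
from h import *
geo(); look(["scene","wrist","top"],["spatula_mid","spatula_handle_end","spatula_blade_end","carrier","cradle","carrier_post","bowl","cast","jar"],"k")
s=env.state(); print(s["t"],s["opening"],s["grip_force"],s["qvel"])
E
```

```text
grip [  1.2 140.9 239.3] handle end [  1.2 202.8 278.2] blade end [  1.3  24.  150. ] joints [ 0.11  0.57  1.54  0.73  1.01 -0.17] tilt 35.6
scene spatula_mid 0.57 [654.8 257.2 213.2]
scene spatula_handle_end 0.6 [658.1 347.8 279.8]
scene spatula_handle_end 0.24 [641.7 459.9   1.2]
scene spatula_blade_end 0.73 [638.9 169.5 153.1]
scene cradle 0.7 [638.9 141.   52. ]
scene cradle 0.33 [ 680.8 -437.9    1.4]
scene carrier_post 0.94 [505.2 157.8  84.2]
scene bowl 0.6 [641.2 462.1  -4. ]
scene cast 0.69 [374.3 354.5  -1.6]
scene jar 0.71 [ 679.1 -436.4   -1.5]
wrist spatula_mid 0.7 [648.5 256.6 216.3]
wrist spatula_blade_end 0.51 [647.2 264.3 207.2]
wrist bowl 0.78 [645.  461.2  -2.1]
wrist cast 0.68 [370.4 355.2  -2.4]
top spatula_handle_end 0.53 [656.6 342.3 278.2]
top spatula_blade_end 0.36 [ 675.2 -437.9    2.8]
top carrier 0.17 [659.  345.  280.7]
top bowl 0.66 [639.1 462.5   2.3]
top bowl 0.26 [621.8  43.9  -2.5]
top cast 0.63 [371.5 355.    4.4]
top jar 0.86 [ 677.8 -436.     3.9]
top jar 0.23 [656.5 342.8 281.2]
20.775 0.1671512370594302 29.971433579921722 [-0.00071558 -0.00181251 -0.00073934  0.00102738 -0.00010323 -0.00085277]
```

View pics/k_scene.png

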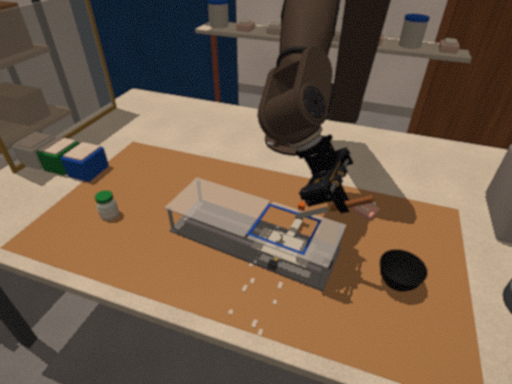

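The spatula is held above the guard, with its handle at about (350,203) and its lowest point 50 mm above the plate. The carrier is still under the opening at (285,235), and the bowl, cast and jar haven't moved. I'll hand it in.

```bash
python3 -c "
from cell import env
print(env.job_done())"
```

```text
the job is handed in; nothing more can be done
None
```

The job is handed in at about 21 s: the carrier is at its station under the opening, the spatula is held still about 50 mm above the guard, and the bowl, cast and jar are where they were.

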